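# Sort euphonium parts into the assembly trays

### The job

Sort the loose instrument parts on the bench into their trays: stand both mouthpieces upright (on their rims, as they stand now) in the blue tray, stand both valve pistons upright, button up, in the green tray, and lay the U-shaped tuning slide flat in the red tray. Set each part down gently, never letting it drop, and leave the oil bottle and the grease jar standing where they are.

Things in the scene. Friction and masses are not known exactly. Their poses are not given: they have to be found in the camera images.
- mouthpiece_brass: Brass-yellow euphonium mouthpiece standing upside down on its cup rim: round, 80 tall; the rim is 38 across (z 0-6), the cup 31 narrowing to 29 (z 11-26), then it narrows to the shank, 16 across at z 45 and 13 at its top. Grip it at the shank. 0.1-0.17 kg. Origin: centre of its underside, z up along its axis. Loose. (sizes in mm)
- mouthpiece_silver: Silver-coloured euphonium mouthpiece standing upside down on its cup rim: round, 80 tall; the rim is 38 across (z 0-6), the cup 31 narrowing to 29 (z 11-26), then it narrows to the shank, 16 across at z 45 and 13 at its top. Grip it at the shank. 0.1-0.17 kg. Origin: centre of its underside, z up along its axis. Loose. (sizes in mm)
- piston_white: White-buttoned valve piston standing on its flat end: round polished steel body 24 across and 55 tall (z 0-55) with dark ports and a brass band, then a thin brass stem 8 across (z 55-68) and on top a finger button 21 across (z 67-74). Grip the body. 0.09-0.15 kg. Origin: centre of its underside, z up along its axis. Loose. (sizes in mm)
- piston_red: Red-buttoned valve piston standing on its flat end: round polished steel body 24 across and 55 tall (z 0-55) with dark ports and a brass band, then a thin brass stem 8 across (z 55-68) and on top a finger button 21 across (z 67-74). Grip the body. 0.09-0.15 kg. Origin: centre of its underside, z up along its axis. Loose. (sizes in mm)
- tuning_slide: U-shaped brass tuning slide lying flat, of round tube 14 thick: two legs along x, 30 apart; 44 wide over all (y), x from -40 (open ends, steel-coloured) to +47 (bend), 14 high, a thin brace between the legs at x = -8. Grip it across both legs (closing along y) near the origin. 0.1-0.16 kg. Origin: middle of its underside; z up. Loose. (sizes in mm)
- tray_blue: Blue square shallow open tray, 130 x 130 x 25 outside, walls 5 thick, inner floor about 120 x 120, 5 above the bench. Fixed to the bench. Origin: centre of its underside; x and y along its sides, z up. It is for both mouthpieces. (sizes in mm)
- tray_green: Green square shallow open tray, 130 x 130 x 25 outside, walls 5 thick, inner floor about 120 x 120, 5 above the bench. Fixed to the bench. Origin: centre of its underside; x and y along its sides, z up. It is for both pistons. (sizes in mm)
- tray_red: Red square shallow open tray, 130 x 130 x 25 outside, walls 5 thick, inner floor about 120 x 120, 5 above the bench. Fixed to the bench. Origin: centre of its underside; x and y along its sides, z up. It is for the tuning slide. (sizes in mm)
- oil_bottle: Blue valve-oil bottle with white cap, standing, 30 across, 85 tall; loose bystander. Origin: centre of its underside, z up. (sizes in mm)
- grease_jar: White grease jar with orange cap, standing, 44 across, 40 tall; loose bystander. Origin: centre of its underside, z up. (sizes in mm)
Mind the look-alikes: they are no part of the job. Leave any pink or purple look-alike of the piston_red alone.

How it is judged:
At the end, for the whole second after the job is handed in: Mouthpieces upright on the blue tray's floor, pistons upright on the green tray's floor, slide flat on the red tray's floor: origins within 60 mm of the tray centre along each tray axis and under 12 mm (slide 22 mm) above its underside, tilt under 0.15 rad; all released and at rest (x of mouthpiece_brass in the frame of tray_blue between -0.06 and 0.06 m and y of mouthpiece_brass in the frame of tray_blue between -0.06 and 0.06 m and angle between each of mouthpiece_brass, mouthpiece_silver, piston_white, piston_red's own z axis and vertical below 0.15 rad and z of each of mouthpiece_brass, mouthpiece_silver in the frame of tray_blue below 0.012 m and linear speed of each of mouthpiece_brass, mouthpiece_silver, piston_white, piston_red, tuning_slide below 0.02 m/s and x of mouthpiece_silver in the frame of tray_blue between -0.06 and 0.06 m and y of mouthpiece_silver in the frame of tray_blue between -0.06 and 0.06 m and x of piston_white in the frame of tray_green between -0.06 and 0.06 m and y of piston_white in the frame of tray_green between -0.06 and 0.06 m and z of each of piston_white, piston_red in the frame of tray_green below 0.012 m and x of piston_red in the frame of tray_green between -0.06 and 0.06 m and y of piston_red in the frame of tray_green between -0.06 and 0.06 m and x of tuning_slide in the frame of tray_red between -0.06 and 0.06 m and y of tuning_slide in the frame of tray_red between -0.06 and 0.06 m and (angle between tuning_slide's own z axis and vertical below 0.15 rad or angle between tuning_slide's own z axis and vertical above 2.99 rad) and z of tuning_slide in the frame of tray_red below 0.022 m); the robot touches nothing.
It fails at once if a part is dropped (it falls faster than 0.8 m/s just above the bench or a tray, as after a fall of about 35 mm) ((height (world z) of mouthpiece_brass below 0.06 m and linear speed of mouthpiece_brass above 0.8 m/s) or (height (world z) of mouthpiece_silver below 0.06 m and linear speed of mouthpiece_silver above 0.8 m/s) or (height (world z) of piston_white below 0.06 m and linear speed of piston_white above 0.8 m/s) or (height (world z) of piston_red below 0.06 m and linear speed of piston_red above 0.8 m/s) or (height (world z) of tuning_slide below 0.06 m and linear speed of tuning_slide above 0.8 m/s)).
It fails at once if the oil bottle is shifted more than 30 mm or tipped more than 0.4 rad (distance of oil_bottle from where it was at the start of the episode above 0.03 m or angle between oil_bottle's own z axis and vertical above 0.4 rad).
It fails at once if the grease jar is shifted more than 30 mm or tipped more than 0.4 rad (distance of grease_jar from where it was at the start of the episode above 0.03 m or angle between grease_jar's own z axis and vertical above 0.4 rad).
It also fails if it takes over 128 s, if anything falls off the work surface, if the arm or the gripper's body presses on something with over 40 N, if the wrist force passes 120 N, or if a joint passes its speed limit or range.

### The arm

A 7-joint arm with a two-finger parallel gripper is mounted at the origin on the work surface. World frame = base frame: x ahead of the robot, y to its left, z up, the work surface at z = 0. Lengths are in m, angles in rad, forces in N, time in s.
With the tool pointing down it reaches from about 0.4 to 0.85 m from the base axis. Payload 10.4 kg.
Tool frame: the origin (TCP) lies at the very end of the fingers, on their centre line; the grasp point (between the pads) lies ctrl.hold_point_z behind it (ctrl.hold_point_z is the distance from the TCP to the grasp point, in m); z points along the fingers, y is the line along which they close (so a half turn about z gives the same grasp; the last joint's range is limited). The gripper opens to 85 mm and grips with 20 to 120 N. Pads are 22 mm wide; open, the fingers measure 114 mm over their backs; the gripper's body (76 mm by 85 mm) begins 54 mm behind the grasp point. The pads swing forward as they close: fully open they stand 13 mm farther back than shut.
Start: joints at [1.12, 0.332, -0.065, 1.46, 0.022, 1.35, -0.088], TCP at [0.259, -0.569, 0.231] pointing down, gripper open.
Joint ranges: [-2.6, 2.6], [-0.5, 2.12], [-1.47, 1.34], [0.16, 2.42], [-1.27, 4.41], [0.06, 2.06], [-2.6, 2.6]. Speed limits (rad/s): [2.22, 2.22, 2.79, 2.79, 3.14, 3.14, 3.14].

### API

Orientations are given as a unit quaternion [x, y, z, w].
In Python, from rig import ctrl, get_image, ticket gives the robot as it stands.
- The arm moves only by the shell command python3 -m jog 'ROWS' [FORCE]. ROWS is JSON, a list of rows, each an object of numbers: "tx", "ty", "tz": the shift along the tool's x, y, z in m; "rx", "ry", "rz": the turn, a rotation vector about the tool's x, y, z in rad; "hand": the opening, from 0 (shut) to 1 (fully open). A call has 1 to 12 rows; each row shifts and turns the commanded pose from where the row before left it, along the tool's axes as they then stand; what a row does not reach is not made up. A row lasts 1/8 s, in which the tool goes at most 62.5 mm and 10.7 degrees, less where a joint would pass 70% of its speed; a pose out of reach is approached as far as the arm can. A call with a gripper value outside its range is refused whole. The fingers move at their own pace and stop on an object; FORCE is the grip in N (left out, the last holds). Time passes only in rows, so rows that do not move let the fingers close. It gives the time, the measured TCP pose, the force, the opening and the grip force at its end, in the units of the state.
- ctrl.get_obs(): the state, without advancing time (a new reading comes with each control period).
- get_image(name): name is "side" or "top" or "wrist"; returns a dict with "pixels" (400x640x3 uint8, red, green, blue), "fovy" (degrees; the focal length in pixels is half the picture's height over the tangent of half this angle, whatever the lens; pixels are square), "cx", "cy" (the principal point, pixels), "R" (3x3) and "t" (3): a world point X has camera coordinates R X + t. Camera axes: x right, y down, z forward; pixel columns grow to the right and rows downward; lengths in m; the calibration is good to about 2 mm. A picture is of the moment at which its call begins. There is no depth.
- ticket.sign_off(): hands the job in; it is judged then, once.
The state is a dict: "t": time; "joint_pos": joint angles; "joint_vel": joint speeds; "tau": joint torques, N m; "eef_pos": TCP position; "tool_rot": TCP orientation; "contact_force": force on the tool from outside, world axes, zero at the start; "wrist_torque": the same for the moment, N m; "width": finger opening in m; "finger_force": force on a finger pad.
Only numpy, scipy, OpenCV 4.12 (cv2) and the standard library are available. Lean on these libraries where they do the work, as an engineer would, in place of code of your own. Each camera call takes 0.05 s, during which the arm holds its last target. There are 200 camera calls.

## Working session

There is one attempt and no reset: what is moved stays moved. The work goes in short steps, Python scripts to look and compute and a shell command to move; the robot and the scene stay as the last step left them, time stands still between calls to the robot, and variables do not carry over. Pictures are saved under pics/ and viewed, at most 14 in all, crops included, and the job is handed in when it is done.

```bash
mkdir -p pics; ls
python3 - <<'E'
from rig import ctrl,get_image
import cv2
o=ctrl.get_obs();print({k:o[k] for k in('t','eef_pos','tool_rot','width','contact_force')},ctrl.hold_point_z)
for n in('top','side'):
    d=get_image(n);cv2.imwrite(f'pics/{n}0.png',d['pixels'][:,:,::-1]);print(n,d['fovy'],d['cx'],d['cy'],d['R'],d['t'])
E
```

```text
pics
{'t': 0.0, 'eef_pos': array([ 0.25908587, -0.56832835,  0.23048949]), 'tool_rot': array([ 9.77205602e-01,  2.12293790e-01, -2.11527406e-04, -7.16084799e-04]), 'width': 0.08543149801235635, 'contact_force': array([ 0.1255455 , -0.30504378, -0.58887394])} 0.0187
top 43.51937740878674 314.0987911731904 199.14002086368382 [[-0.0242615  -0.99951004 -0.0197754 ]
 [-0.99640531  0.0257827  -0.08069515]
 [ 0.08116548  0.01774653 -0.99654264]] [0.02825164 0.49534895 1.37422003]
side 50.238386611368746 317.88192530047223 195.0742177002621 [[ 0.98289408 -0.18403342  0.00713635]
 [-0.10968043 -0.61603445 -0.780046  ]
 [ 0.14795077  0.76591988 -0.62568148]] [-0.4825028   0.09434038  0.84422806]
```

View pics/top0.png

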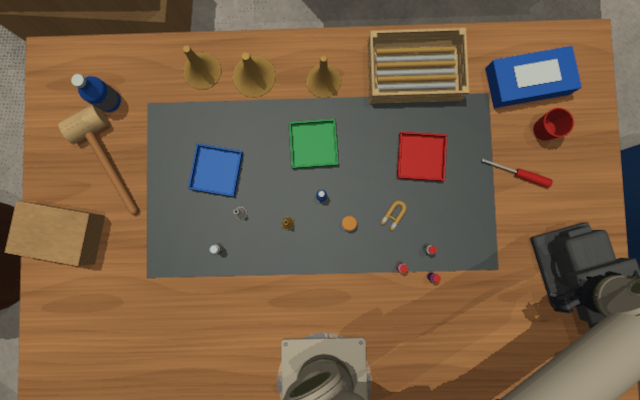

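View pics/side0.png

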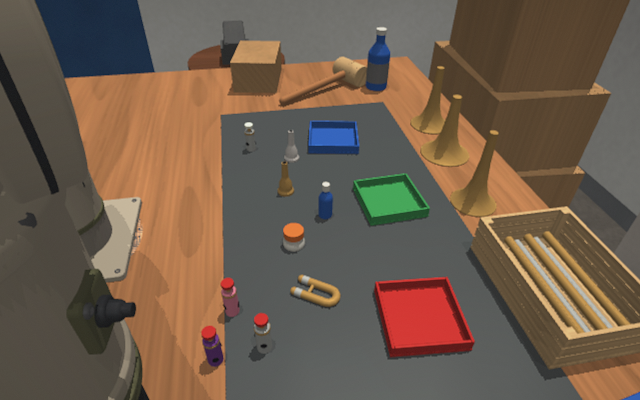

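Top view: trays are blue (216,170), green (314,145) and red (422,157). The silver mouthpiece is at (240,213), the brass at (287,223), the white piston at (216,249), the slide at (395,215), the bottle at (322,196) and the jar at (349,224).

Piston_red candidates, all red-topped:
- top (431,250) / side (262,333): steel body
- top (403,268) / side (230,297): pink
- top (434,278) / side (212,347): purple

I choose the steel one and check it in a close crop.

```bash
cat > h.py <<'E'
import numpy as np,cv2
from rig import ctrl,get_image
def shot(n,save=None):
    d=get_image(n)
    if save: cv2.imwrite(f'pics/{save}.png',d['pixels'][:,:,::-1])
    d['f']=d['pixels'].shape[0]/2/np.tan(np.radians(d['fovy'])/2);d['hsv']=cv2.cvtColor(d['pixels'],cv2.COLOR_RGB2HSV);return d
def ray(d,u,v):
    r=d['R'].T@np.array([(u-d['cx'])/d['f'],(v-d['cy'])/d['f'],1]);return -d['R'].T@d['t'],r/np.linalg.norm(r)
def plane(d,u,v,z):
    o,r=ray(d,u,v);return o+r*(z-o[2])/r[2]
def tri(d1,p1,d2,p2):
    (a,r),(b,s)=ray(d1,*p1),ray(d2,*p2)
    k=np.linalg.lstsq(np.c_[r,-s],b-a,rcond=None)[0];P,Q=a+r*k[0],b+s*k[1];return (P+Q)/2,np.linalg.norm(P-Q)
def proj(d,X):
    c=d['R']@np.array(X)+d['t'];return d['f']*c[0]/c[2]+d['cx'],d['f']*c[1]/c[2]+d['cy']
def blobs(d,lo,hi,box,amin=6):
    m=cv2.inRange(d['hsv'],lo,hi);k=np.zeros_like(m);x0,y0,x1,y1=box;k[y0:y1,x0:x1]=m[y0:y1,x0:x1]
    n,l,s,c=cv2.connectedComponentsWithStats(k)
    return [(c[i].round(1),s[i][:].tolist()) for i in range(1,n) if s[i][4]>=amin],k
E
python3 - <<'E'
from h import *
t=shot('top');s=shot('side')
R=((0,150,100),(6,255,255))
print('redtop',[b for b in blobs(t,*R,(390,235,450,290))[0]]);print('redside',blobs(s,*R,(195,270,285,345))[0])
W=((0,0,170),(180,60,255))
print('wtop',blobs(t,*W,(205,235,230,260))[0],'wside',blobs(s,*W,(240,118,260,140))[0])
print('silver',blobs(t,(0,0,110),(180,60,255),(230,203,250,223))[0],blobs(s,(0,0,110),(180,70,255),(280,125,303,165))[0])
B=((12,110,60),(25,255,255))
print('brass',blobs(t,*B,(277,213,297,233))[0],blobs(s,*B,(272,155,300,200))[0])
print('slide',blobs(t,*B,(375,195,412,235))[0])
for n,lo,hi,box in(('blue',(105,150,60),(125,255,255),(185,140,248,200)),('green',(50,120,60),(80,255,255),(285,115,345,175)),('red',(0,150,60),(6,255,255),(392,125,452,188))):
    m=blobs(t,lo,hi,box,200)[1];r=cv2.minAreaRect(cv2.findNonZero(m));P=np.array([plane(t,*q,.025)for q in cv2.boxPoints(r)]);e=P[1]-P[0];print(n,r,P.mean(0).round(4),np.linalg.norm(P[1]-P[0]),np.linalg.norm(P[2]-P[1]),np.degrees(np.arctan2(e[1],e[0])))
c=[s['pixels'][265:375,185:295],s['pixels'][115:205,235:305],t['pixels'][195:290,375:450],t['pixels'][180:260,205:310]]
c=[cv2.resize(x,(400,300),interpolation=cv2.INTER_CUBIC) for x in c]
cv2.imwrite('pics/crop.png',np.vstack([np.hstack(c[:2]),np.hstack(c[2:])])[:,:,::-1])
E
```

```text
redtop [(array([432.1, 249.7]), [429, 246, 7, 8, 45]), (array([403.8, 268.5]), [401, 265, 7, 8, 46]), (array([436.5, 278.3]), [433, 275, 8, 8, 48])]
redside [(array([226.7, 282.9]), [221, 278, 13, 11, 112]), (array([260.6, 318.9]), [254, 313, 14, 13, 140]), (array([208.1, 331.8]), [201, 326, 15, 13, 152])]
wtop [(array([213.3, 248.9]), [210, 246, 7, 7, 37])] wside [(array([248.2, 124.1]), [245, 122, 8, 5, 31])]
silver [(array([238.4, 209.5]), [233, 206, 14, 9, 47])] [(array([290.4, 131.3]), [288, 130, 6, 3, 12]), (array([291.9, 153.2]), [284, 145, 16, 16, 144])]
brass [(array([287.6, 223. ]), [282, 217, 12, 13, 126])] [(array([285.1, 182.3]), [278, 162, 16, 34, 309])]
slide [(array([396.4, 210.9]), [385, 201, 22, 23, 231]), (array([382.5, 222.5]), [381, 221, 5, 4, 13]), (array([391.3, 228.5]), [390, 227, 4, 4, 12])]
blue ((215.1056671142578, 169.76980590820312), (46.809288024902344, 46.563568115234375), 10.61965560913086) [0.5854 0.2907 0.025 ] 0.13111724475676903 0.13245875870603077 -10.87954376785127
green ((313.317626953125, 143.12939453125), (45.71111297607422, 46.324684143066406), 85.60128784179688) [0.6531 0.0142 0.025 ] 0.13016344480724223 0.12949398542354626 -87.19378046779187
red ((421.61834716796875, 156.06044006347656), (47.55220031738281, 47.012447357177734), 3.094058036804199) [ 0.6082 -0.2861  0.025 ] 0.13235488668009923 0.13211635709470562 -5.211719669567787
```

View pics/crop.png

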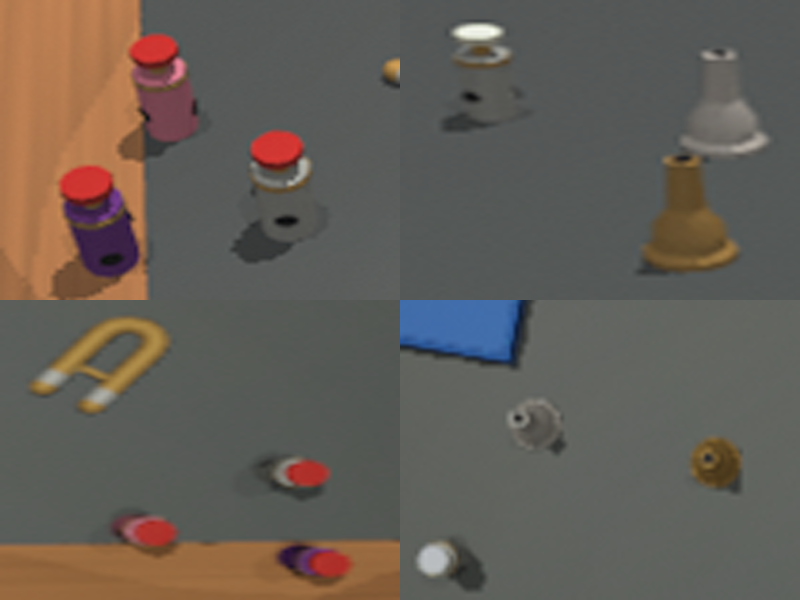

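The crop confirms it: the steel-bodied piston with the red button is at top (432,250) / side (261,319), and the pink and purple ones are the decoys. Now the positions.

Run:
```python
from h import *
t=shot('top');s=shot('side')
for n,a,b,z in(('red',(432.1,249.7),(260.6,318.9),.072),('pink',(403.8,268.5),(226.7,282.9),.072),('purple',(436.5,278.3),(208.1,331.8),.072),('white',(213.3,248.9),(248.2,124.1),.073),('silver',(236,211.5),(290.6,131.2),.08),('brass',(285.9,222.1),(284.3,163),.08)):
    P,e=tri(t,a,s,b);print(n,P.round(4),'gap',round(e,4),plane(t,*a,z).round(4),plane(s,*b,z).round(4))
J=((6,150,120),(18,255,255))
print('jar',blobs(t,*J,(338,213,362,236))[0],blobs(s,*J,(280,222,308,245))[0])
print('bottle',blobs(t,(105,120,40),(125,255,255),(312,183,332,207))[0],blobs(t,(0,0,170),(180,90,255),(312,183,332,207))[0],blobs(s,(0,0,170),(180,90,255),(315,175,335,195))[0])
print('jar',plane(t,349.5,224,.04),plane(s,293,231,.038));
# slide
m=blobs(t,(12,90,70),(30,255,255),(375,195,412,235),8)[1]|blobs(t,(0,0,150),(180,60,255),(375,195,412,235),4)[1]
for d,box in((t,(375,195,412,235)),(s,(285,270,345,312))):
    m=blobs(d,(12,90,80),(30,255,255),box,8)[1]|blobs(d,(0,0,140),(180,60,255),box,4)[1]
    P=np.array([plane(d,*q,.007)[:2] for q in cv2.findNonZero(m)[:,0].astype(float)])*1000
    r=cv2.minAreaRect(P.astype(np.float32));print('slide',r,cv2.boxPoints(r).round(0).tolist(),'centroid',P.mean(0))
```

```text
red [ 0.3496 -0.2942  0.0711] gap 0.0003 [ 0.3495 -0.294   0.072 ] [ 0.3498 -0.2948  0.072 ]
pink [ 0.3021 -0.2176  0.0714] gap 0.0005 [ 0.3019 -0.2175  0.072 ] [ 0.3023 -0.2181  0.072 ]
purple [ 0.2743 -0.3025  0.0711] gap 0.0002 [ 0.2743 -0.3023  0.072 ] [ 0.2745 -0.3031  0.072 ]
white [0.3656 0.2872 0.0717] gap 0.0003 [0.3655 0.2869 0.073 ] [0.3657 0.2848 0.073 ]
silver [0.4642 0.2242 0.0775] gap 0.0014 [0.4634 0.2238 0.08  ] [0.4644 0.2198 0.08  ]
brass [0.4324 0.0913 0.0776] gap 0.0011 [0.4318 0.0912 0.08  ] [0.4326 0.0878 0.08  ]
jar [(array([349.1, 222.7]), [342, 216, 15, 15, 158])] [(array([293. , 229.9]), [283, 223, 21, 15, 244])]
bottle [(array([321.5, 196.8]), [316, 191, 11, 11, 51])] [(array([321. , 193.5]), [319, 192, 5, 4, 16])] [(array([325.3, 183.8]), [322, 182, 8, 5, 29])]
jar [ 0.42375488 -0.07946601  0.04      ] [ 0.42642415 -0.08299552  0.038     ]
slide ((449.4058837890625, -206.93934631347656), (43.63420867919922, 85.26454162597656), 55.748165130615234) [[402.0, -201.0], [472.0, -249.0], [497.0, -213.0], [426.0, -165.0]] centroid [ 451.3710863 -208.4877288]
slide ((448.9877624511719, -207.27853393554688), (47.068748474121094, 86.4673080444336), 55.089447021484375) [[400.0, -202.0], [471.0, -251.0], [498.0, -213.0], [427.0, -163.0]] centroid [ 450.70796698 -209.1566212 ]
```

Checks pass: buttons at z≈71 mm, shank tops at 78, and slide 85x44 at −34°. First is the red piston: square the tool to the world and hover above it.

```bash
python3 -m jog '[{"rz":0.143,"hand":0.6},{"rz":0.143,"hand":0.6},{"rz":0.143,"hand":0.6},{"tx":0.018,"ty":-0.055,"hand":0.6},{"tx":0.018,"ty":-0.055,"hand":0.6},{"tx":0.018,"ty":-0.055,"hand":0.6},{"tx":0.018,"ty":-0.055,"hand":0.6},{"tx":0.018,"ty":-0.055,"hand":0.6},{"tz":0.03,"hand":0.6},{"tz":0.03,"hand":0.6},{"hand":0.6}]' 30
python3 - <<'E'
from h import *
w=shot('wrist','w1');o=ctrl.get_obs();print(o['eef_pos'],o['tool_rot'],o['width'],o['joint_pos'])
print(blobs(w,(0,150,80),(6,255,255),(0,0,640,400),100)[0]);print(proj(w,(.3496,-.2942,.073)))
E
```

```text
[ 0.25927299 -0.56860122  0.23114027] [ 9.77204546e-01  2.12299920e-01 -3.65566983e-05 -1.33860499e-04] 0.08570282712303409 [ 1.12040306  0.33235864 -0.06471672  1.46030541  0.02161894  1.34990181
 -0.08846493]
[(array([16.8, 18. ]), [1, 3, 33, 30, 729])]
(np.float64(19.294952389394552), np.float64(-91.24532364525746))schema error: expected keys tx, ty, tz, rx, ry, rz, hand
```

View pics/w1.png

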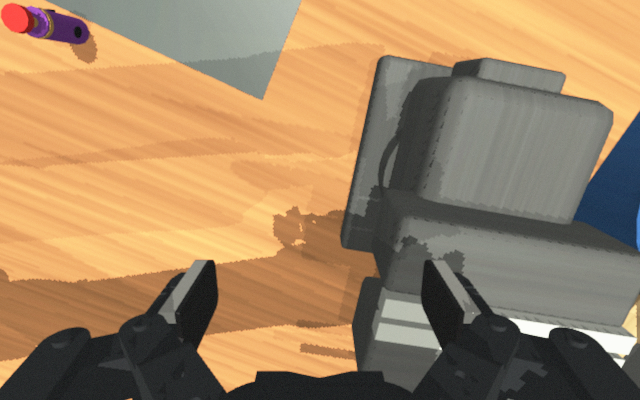

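The jog refused the rows because it wants all the keys, so nothing moved. The wrist view shows a purple decoy at (40,25), a grey device below at (480,200), and the fingers at (190,290) and (455,290). Resending with full rows.

```bash
python3 -m jog '[{"tx":0,"ty":0,"tz":0,"rx":0,"ry":0,"rz":0.143,"hand":0.6},{"tx":0,"ty":0,"tz":0,"rx":0,"ry":0,"rz":0.143,"hand":0.6},{"tx":0,"ty":0,"tz":0,"rx":0,"ry":0,"rz":0.143,"hand":0.6},{"tx":0.018,"ty":-0.055,"tz":0,"rx":0,"ry":0,"rz":0,"hand":0.6},{"tx":0.018,"ty":-0.055,"tz":0,"rx":0,"ry":0,"rz":0,"hand":0.6},{"tx":0.018,"ty":-0.055,"tz":0,"rx":0,"ry":0,"rz":0,"hand":0.6},{"tx":0.018,"ty":-0.055,"tz":0,"rx":0,"ry":0,"rz":0,"hand":0.6},{"tx":0.018,"ty":-0.055,"tz":0,"rx":0,"ry":0,"rz":0,"hand":0.6},{"tx":0,"ty":0,"tz":0.03,"rx":0,"ry":0,"rz":0,"hand":0.6},{"tx":0,"ty":0,"tz":0.03,"rx":0,"ry":0,"rz":0,"hand":0.6},{"tx":0,"ty":0,"tz":0,"rx":0,"ry":0,"rz":0,"hand":0.6},{"tx":0,"ty":0,"tz":0,"rx":0,"ry":0,"rz":0,"hand":0.6}]' 30
python3 - <<'E'
from h import *
w=shot('wrist','w2');o=ctrl.get_obs();print(o['eef_pos'],o['tool_rot'],o['width'],o['joint_pos'])
print(blobs(w,(0,150,80),(6,255,255),(0,0,640,400),100)[0]);print(proj(w,(.3496,-.2942,.073)))
E
```

```text
t: 1.85
eef_pos: [0.3501, -0.2942, 0.1725]
tool_rot: [1.0, -0.001, 0.001, 0.0]
contact_force: [0.5, -0.6, 0.3]
width: 0.0512
finger_force: 0.0
[ 0.35023049 -0.2943406   0.17270347] [ 9.99999267e-01 -7.40434698e-04  7.56721081e-04  5.86887417e-04] 0.05140923537998449 [ 0.81610055  0.01799396 -0.21833859  1.95321436  0.00436506  1.16890334
 -0.97618088]
[(array([320.5, 193.9]), [307, 180, 29, 29, 638]), (array([219.6, 252.8]), [206, 240, 28, 27, 571]), (array([330.9, 284.8]), [318, 272, 26, 27, 531])]
(np.float64(318.7414523419825), np.float64(197.9030842751846))
```

View pics/w2.png

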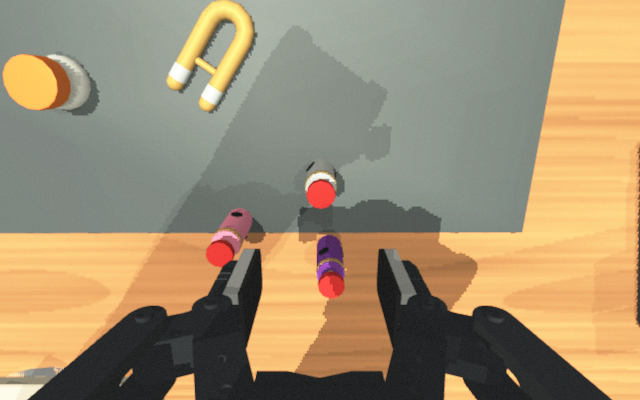

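The wrist view shows the steel piston's red button at (320,194), where my estimate projects. Pink is at (219,253) and purple at (331,285), between and below the fingers in the image, clear of the descent line. The slide is at (210,55) and the jar at (40,80). Descend and grip.

```bash
python3 -m jog '[{"tx":0,"ty":0,"tz":0.04,"rx":0,"ry":0,"rz":0,"hand":0.6},{"tx":0,"ty":0,"tz":0.04,"rx":0,"ry":0,"rz":0,"hand":0.6},{"tx":0,"ty":0,"tz":0.04,"rx":0,"ry":0,"rz":0,"hand":0.6},{"tx":0,"ty":0,"tz":0.03,"rx":0,"ry":0,"rz":0,"hand":0.6},{"tx":0,"ty":0,"tz":0.01,"rx":0,"ry":0,"rz":0,"hand":0.6},{"tx":0,"ty":0,"tz":0,"rx":0,"ry":0,"rz":0,"hand":0.6},{"tx":0,"ty":0,"tz":0,"rx":0,"ry":0,"rz":0,"hand":0},{"tx":0,"ty":0,"tz":0,"rx":0,"ry":0,"rz":0,"hand":0},{"tx":0,"ty":0,"tz":0,"rx":0,"ry":0,"rz":0,"hand":0},{"tx":0,"ty":0,"tz":0,"rx":0,"ry":0,"rz":0,"hand":0},{"tx":0,"ty":0,"tz":0,"rx":0,"ry":0,"rz":0,"hand":0},{"tx":0,"ty":0,"tz":0,"rx":0,"ry":0,"rz":0,"hand":0}]' 50
```

```text
t: 3.4
eef_pos: [0.3505, -0.2945, 0.0127]
tool_rot: [1.0, -0.001, 0.001, 0.001]
contact_force: [-1.1, 0.6, 6.4]
width: 0.0225
finger_force: 48.6
```

```bash
python3 -m jog '[{"tx":0,"ty":0,"tz":-0.02,"rx":0,"ry":0,"rz":0,"hand":0},{"tx":0,"ty":0,"tz":-0.04,"rx":0,"ry":0,"rz":0,"hand":0},{"tx":0,"ty":0,"tz":-0.04,"rx":0,"ry":0,"rz":0,"hand":0},{"tx":0,"ty":0,"tz":-0.04,"rx":0,"ry":0,"rz":0,"hand":0},{"tx":0.03,"ty":-0.028,"tz":0,"rx":0,"ry":0,"rz":0,"hand":0},{"tx":0.04,"ty":-0.037,"tz":0,"rx":0,"ry":0,"rz":0,"hand":0},{"tx":0.04,"ty":-0.037,"tz":0,"rx":0,"ry":0,"rz":0,"hand":0},{"tx":0.04,"ty":-0.037,"tz":0,"rx":0,"ry":0,"rz":0,"hand":0},{"tx":0.04,"ty":-0.037,"tz":0,"rx":0,"ry":0,"rz":0,"hand":0},{"tx":0.04,"ty":-0.037,"tz":0,"rx":0,"ry":0,"rz":0,"hand":0},{"tx":0.04,"ty":-0.037,"tz":0,"rx":0,"ry":0,"rz":0,"hand":0},{"tx":0.03,"ty":-0.03,"tz":0,"rx":0,"ry":0,"rz":0,"hand":0}]' 50
python3 -m jog '[{"tx":0,"ty":0,"tz":0,"rx":0,"ry":0,"rz":0,"hand":0},{"tx":0,"ty":0,"tz":0,"rx":0,"ry":0,"rz":0,"hand":0}]'
python3 - <<'E'
from h import *
s=shot('side');t=shot('top')
a=blobs(s,(0,150,100),(6,255,255),(300,60,460,250))[0];b=blobs(t,(0,150,100),(6,255,255),(280,60,380,190))[0];print(a,b)
cv2.imwrite('pics/h1.png',cv2.resize(s['pixels'][60:260,300:480],(540,600))[:,:,::-1])
E
```

```text
t: 4.9
eef_pos: [0.6514, -0.0124, 0.1519]
tool_rot: [1.0, -0.0, 0.0, -0.0]
contact_force: [0.2, -0.9, -1.8]
width: 0.0227
finger_force: 49.1
t: 5.15
eef_pos: [0.6498, -0.0147, 0.1515]
tool_rot: [1.0, -0.001, -0.0, 0.0]
contact_force: [-1.4, -0.2, -0.5]
width: 0.023
finger_force: 49.1
[] []
```

View pics/h1.png

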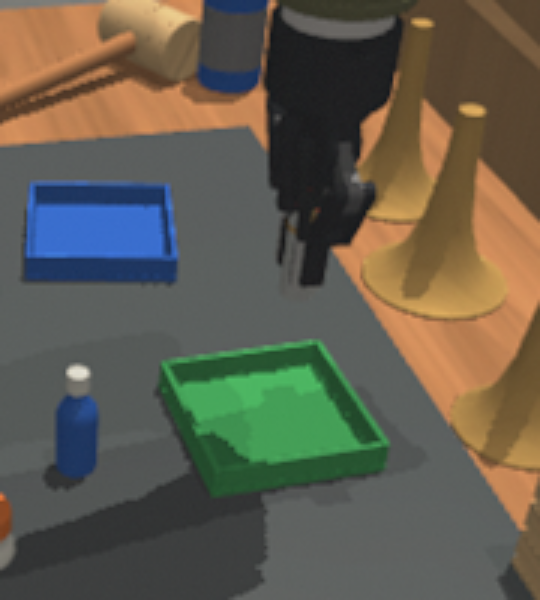

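The side view shows the gripper above the green tray, with the piston's steel body visible between the fingers (290,270). The width of 23 mm confirms it is held. Lower to floor contact (TCP ≈0.018).

```bash
python3 -m jog '[{"tx":0,"ty":0,"tz":0.03,"rx":0,"ry":0,"rz":0,"hand":0},{"tx":0,"ty":0,"tz":0.04,"rx":0,"ry":0,"rz":0,"hand":0},{"tx":0,"ty":0,"tz":0.03,"rx":0,"ry":0,"rz":0,"hand":0},{"tx":0,"ty":0,"tz":0.02,"rx":0,"ry":0,"rz":0,"hand":0},{"tx":0,"ty":0,"tz":0.008,"rx":0,"ry":0,"rz":0,"hand":0},{"tx":0,"ty":0,"tz":0.003,"rx":0,"ry":0,"rz":0,"hand":0},{"tx":0,"ty":0,"tz":0.002,"rx":0,"ry":0,"rz":0,"hand":0},{"tx":0,"ty":0,"tz":0,"rx":0,"ry":0,"rz":0,"hand":0}]'
```

```text
t: 6.25
eef_pos: [0.6504, -0.0141, 0.019]
tool_rot: [1.0, -0.001, 0.0, 0.0]
contact_force: [0.1, -0.3, -1.6]
width: 0.0228
finger_force: 49.1
```

```bash
python3 -m jog '[{"tx":0,"ty":0,"tz":0.001,"rx":0,"ry":0,"rz":0,"hand":0},{"tx":0,"ty":0,"tz":0.001,"rx":0,"ry":0,"rz":0,"hand":0},{"tx":0,"ty":0,"tz":0,"rx":0,"ry":0,"rz":0,"hand":0}]'
python3 -m jog '[{"tx":0,"ty":0,"tz":0,"rx":0,"ry":0,"rz":0,"hand":0.35},{"tx":0,"ty":0,"tz":0,"rx":0,"ry":0,"rz":0,"hand":0.45},{"tx":0,"ty":0,"tz":0,"rx":0,"ry":0,"rz":0,"hand":0.55},{"tx":0,"ty":0,"tz":0,"rx":0,"ry":0,"rz":0,"hand":0.6},{"tx":0,"ty":0,"tz":-0.02,"rx":0,"ry":0,"rz":0,"hand":0.6},{"tx":0,"ty":0,"tz":-0.04,"rx":0,"ry":0,"rz":0,"hand":0.6},{"tx":0,"ty":0,"tz":-0.05,"rx":0,"ry":0,"rz":0,"hand":0.6},{"tx":0,"ty":0,"tz":-0.04,"rx":0,"ry":0,"rz":0,"hand":0.6}]'
```

```text
t: 6.62
eef_pos: [0.6505, -0.0141, 0.0179]
tool_rot: [1.0, -0.001, 0.001, 0.0]
contact_force: [-4.0, -0.5, 10.0]
width: 0.0233
finger_force: 50.3
t: 7.62
eef_pos: [0.6505, -0.014, 0.1702]
tool_rot: [1.0, -0.001, 0.001, 0.0]
contact_force: [0.2, 0.6, 0.1]
width: 0.0514
finger_force: 0.0
```

Contact came at TCP 0.0179, as predicted, so the red piston is placed. Next is the slide at (0.446,−0.205), yaw −34.4° (rz +0.60).

```bash
python3 -m jog '[{"tx":-0.041,"ty":0.038,"tz":0,"rx":0,"ry":0,"rz":0,"hand":0.7},{"tx":-0.041,"ty":0.038,"tz":0,"rx":0,"ry":0,"rz":0,"hand":0.7},{"tx":-0.041,"ty":0.038,"tz":0,"rx":0,"ry":0,"rz":0,"hand":0.7},{"tx":-0.041,"ty":0.038,"tz":0,"rx":0,"ry":0,"rz":0,"hand":0.7},{"tx":-0.0405,"ty":0.039,"tz":0,"rx":0,"ry":0,"rz":0,"hand":0.7},{"tx":0,"ty":0,"tz":0,"rx":0,"ry":0,"rz":0.15,"hand":0.7},{"tx":0,"ty":0,"tz":0,"rx":0,"ry":0,"rz":0.15,"hand":0.7},{"tx":0,"ty":0,"tz":0,"rx":0,"ry":0,"rz":0.15,"hand":0.7},{"tx":0,"ty":0,"tz":0,"rx":0,"ry":0,"rz":0.15,"hand":0.7},{"tx":0,"ty":0,"tz":0,"rx":0,"ry":0,"rz":0,"hand":0.7},{"tx":0,"ty":0,"tz":0,"rx":0,"ry":0,"rz":0,"hand":0.7}]'
python3 - <<'E'
from h import *
from scipy.spatial.transform import Rotation as Ro
w=shot('wrist','w3');o=ctrl.get_obs();M=Ro.from_quat(o['tool_rot']).as_matrix();print(o['eef_pos'],M.round(3).tolist(),o['width'],o['joint_pos'].round(2))
m=blobs(w,(15,90,80),(30,255,255),(0,0,640,250),100);print(m[0])
P=np.array([plane(w,*q,.007)[:2] for q in cv2.findNonZero(m[1])[:,0].astype(float)])*1000
r=cv2.minAreaRect(P.astype(np.float32));print(r)
t=shot('top');b=blobs(t,(0,150,100),(6,255,255),(288,119,340,170))[0];print('placed red',[plane(t,*q[0],.078) for q in b],b)
E
```

```text
t: 9.0
eef_pos: [0.4455, -0.2048, 0.167]
tool_rot: [0.956, -0.294, 0.0, 0.0]
contact_force: [1.3, 0.0, -0.8]
width: 0.0595
finger_force: 0.0
[ 0.44539044 -0.20487639  0.16680049] [[0.826, -0.563, 0.001], [-0.563, -0.826, -0.0], [0.001, -0.0, -1.0]] 0.05997163308474565 [ 0.66  0.1  -0.34  1.88  0.04  1.16 -1.86]
[(array([319.2, 156.6]), [294, 119, 52, 76, 2629]), (array([596.4, 219.7]), [532, 166, 108, 84, 5715]), (array([302.3, 210.7]), [295, 207, 16, 9, 104]), (array([335.2, 210.7]), [328, 207, 16, 9, 102])]
((350.8387451171875, -309.6742858886719), (334.34466552734375, 96.28853607177734), 47.395450592041016)
placed red [array([ 0.64975357, -0.01248736,  0.078     ])] [(array([322.8, 140.2]), [320, 137, 7, 7, 38])]
```

View pics/w3.png

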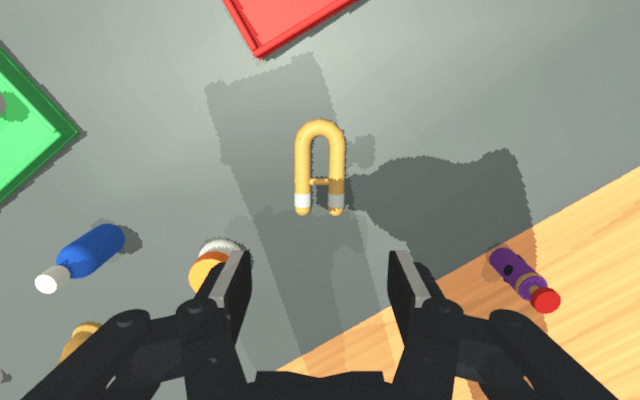

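The wrist view shows the slide centred at (320,165), bend up, legs parallel to the image columns, so the yaw is right. The jar is at (215,262) and the purple decoy at (525,280), both clear. The red button in green measures (0.650,−0.012), as placed. Checking the slide centre with the wrist camera, then feeling down.

```bash
python3 - <<'E'
from h import *
w=shot('wrist');o=ctrl.get_obs()
a=plane(w,320,119,.007);b=plane(w,318.7,216,.007);u=(a-b)/np.linalg.norm(a-b);print(np.linalg.norm(a-b),b+.040*u, np.degrees(np.arctan2(u[1],u[0])), proj(w,o['eef_pos']*[1,1,0]+[0,0,.007]))
l,r=plane(w,294,165,.007),plane(w,346,165,.007);print(np.linalg.norm(l-r))
E
python3 -m jog '[{"tx":0,"ty":0,"tz":0.04,"rx":0,"ry":0,"rz":0,"hand":0.7},{"tx":0,"ty":0,"tz":0.04,"rx":0,"ry":0,"rz":0,"hand":0.7},{"tx":0,"ty":0,"tz":0.04,"rx":0,"ry":0,"rz":0,"hand":0.7},{"tx":0,"ty":0,"tz":0.02,"rx":0,"ry":0,"rz":0,"hand":0.7},{"tx":0,"ty":0,"tz":0.01,"rx":0,"ry":0,"rz":0,"hand":0.7},{"tx":0,"ty":0,"tz":0.01,"rx":0,"ry":0,"rz":0,"hand":0.7},{"tx":0,"ty":0,"tz":0,"rx":0,"ry":0,"rz":0,"hand":0.7}]'
```

```text
0.0871137196410914 [ 0.44739752 -0.20594495  0.007     ] -35.087277888102165 (np.float64(319.6287326588728), np.float64(176.07908254776393))
0.04541176296436254
t: 10.02
eef_pos: [0.4452, -0.2049, 0.0062]
tool_rot: [0.955, -0.296, -0.0, -0.0]
contact_force: [-0.5, 0.3, 0.4]
width: 0.0597
finger_force: 0.0
```

```bash
python3 -m jog '[{"tx":0.002,"ty":0,"tz":0.002,"rx":0,"ry":0,"rz":0,"hand":0.7},{"tx":0,"ty":0,"tz":0.002,"rx":0,"ry":0,"rz":0,"hand":0.7},{"tx":0,"ty":0,"tz":0,"rx":0,"ry":0,"rz":0,"hand":0.6},{"tx":0,"ty":0,"tz":0,"rx":0,"ry":0,"rz":0,"hand":0.4},{"tx":0,"ty":0,"tz":0,"rx":0,"ry":0,"rz":0,"hand":0.4},{"tx":0,"ty":0,"tz":0,"rx":0,"ry":0,"rz":0,"hand":0.4},{"tx":0,"ty":0,"tz":0,"rx":0,"ry":0,"rz":0,"hand":0.4}]' 60
```

```text
t: 10.9
eef_pos: [0.4471, -0.2062, 0.003]
tool_rot: [0.955, -0.296, 0.0, 0.0]
contact_force: [-1.6, -0.1, 6.6]
width: 0.0414
finger_force: 59.8
```

```bash
python3 -m jog '[{"tx":0,"ty":0,"tz":-0.01,"rx":0,"ry":0,"rz":0,"hand":0.4},{"tx":0,"ty":0,"tz":-0.015,"rx":0,"ry":0,"rz":0,"hand":0.4},{"tx":0,"ty":0,"tz":0,"rx":0,"ry":0,"rz":0,"hand":0.4}]'
python3 - <<'E'
from h import *
s=shot('side');t=shot('top');cv2.imwrite('pics/l1.png',cv2.resize(s['pixels'][200:360,250:410],(600,600))[:,:,::-1])
E
```

```text
t: 11.28
eef_pos: [0.448, -0.2065, 0.0289]
tool_rot: [0.955, -0.296, 0.001, 0.0]
contact_force: [0.4, 0.1, -1.2]
width: 0.0413
finger_force: 60.8
```

View pics/l1.png

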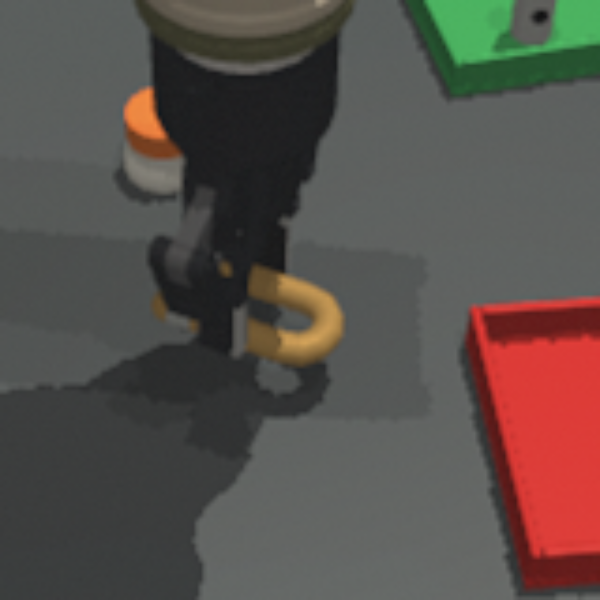

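The slide is held level with its shadow below it (300,340). The jar is untouched and the red piston is upright in green (535,15). Carry to red.

```bash
python3 -m jog '[{"tx":0,"ty":0,"tz":-0.03,"rx":0,"ry":0,"rz":0,"hand":0.4},{"tx":0,"ty":0,"tz":-0.03,"rx":0,"ry":0,"rz":0,"hand":0.4},{"tx":0.02,"ty":-0.003,"tz":0,"rx":0,"ry":0,"rz":0,"hand":0.4},{"tx":0.033,"ty":-0.005,"tz":0,"rx":0,"ry":0,"rz":0,"hand":0.4},{"tx":0.035,"ty":-0.005,"tz":0,"rx":0,"ry":0,"rz":0,"hand":0.4},{"tx":0.035,"ty":-0.005,"tz":0,"rx":0,"ry":0,"rz":0,"hand":0.4},{"tx":0.03,"ty":-0.004,"tz":0,"rx":0,"ry":0,"rz":0,"hand":0.4},{"tx":0.02,"ty":-0.003,"tz":0,"rx":0,"ry":0,"rz":0,"hand":0.4},{"tx":0,"ty":0,"tz":0,"rx":0,"ry":0,"rz":0,"hand":0.4},{"tx":0,"ty":0,"tz":0.03,"rx":0,"ry":0,"rz":0,"hand":0.4},{"tx":0,"ty":0,"tz":0.025,"rx":0,"ry":0,"rz":0,"hand":0.4},{"tx":0,"ty":0,"tz":0.015,"rx":0,"ry":0,"rz":0,"hand":0.4}]'
```

```text
t: 12.88
eef_pos: [0.6023, -0.2827, 0.0158]
tool_rot: [0.955, -0.296, -0.001, -0.0]
contact_force: [-0.4, 0.3, -1.8]
width: 0.0413
finger_force: 61.0
```

```bash
python3 -m jog '[{"tx":0,"ty":0,"tz":0.005,"rx":0,"ry":0,"rz":0,"hand":0.4},{"tx":0,"ty":0,"tz":0.002,"rx":0,"ry":0,"rz":0,"hand":0.4},{"tx":0,"ty":0,"tz":0,"rx":0,"ry":0,"rz":0,"hand":0.4}]'
```

```text
t: 13.25
eef_pos: [0.6041, -0.2834, 0.0111]
tool_rot: [0.955, -0.296, 0.001, 0.0]
contact_force: [-0.3, 0.6, -0.9]
width: 0.0414
finger_force: 61.0
```

```bash
python3 -m jog '[{"tx":0,"ty":0,"tz":0.002,"rx":0,"ry":0,"rz":0,"hand":0.4},{"tx":0,"ty":0,"tz":0.001,"rx":0,"ry":0,"rz":0,"hand":0.4},{"tx":0,"ty":0,"tz":0,"rx":0,"ry":0,"rz":0,"hand":0.4}]'
python3 -m jog '[{"tx":0,"ty":0,"tz":0,"rx":0,"ry":0,"rz":0,"hand":0.55},{"tx":0,"ty":0,"tz":0,"rx":0,"ry":0,"rz":0,"hand":0.62},{"tx":0,"ty":0,"tz":0,"rx":0,"ry":0,"rz":0,"hand":0.65},{"tx":0,"ty":0,"tz":0,"rx":0,"ry":0,"rz":0,"hand":0.65},{"tx":0,"ty":0,"tz":-0.02,"rx":0,"ry":0,"rz":0,"hand":0.65},{"tx":0,"ty":0,"tz":-0.04,"rx":0,"ry":0,"rz":0,"hand":0.65},{"tx":0,"ty":0,"tz":-0.05,"rx":0,"ry":0,"rz":0,"hand":0.65},{"tx":0,"ty":0,"tz":-0.05,"rx":0,"ry":0,"rz":0,"hand":0.65}]'
```

```text
t: 13.62
eef_pos: [0.604, -0.2834, 0.0081]
tool_rot: [0.955, -0.296, 0.0, 0.0]
contact_force: [-2.6, 1.2, 5.1]
width: 0.0412
finger_force: 61.7
t: 14.62
eef_pos: [0.6038, -0.2832, 0.1706]
tool_rot: [0.955, -0.296, 0.001, 0.0]
contact_force: [0.2, -0.2, -0.3]
width: 0.0554
finger_force: 0.0
```

```bash
python3 -m jog '[{"tx":0,"ty":0,"tz":0,"rx":0,"ry":0,"rz":-0.181,"hand":0.6},{"tx":0,"ty":0,"tz":0,"rx":0,"ry":0,"rz":-0.181,"hand":0.6},{"tx":0,"ty":0,"tz":0,"rx":0,"ry":0,"rz":-0.181,"hand":0.6},{"tx":0,"ty":0,"tz":0,"rx":0,"ry":0,"rz":-0.181,"hand":0.6},{"tx":0,"ty":0,"tz":0,"rx":0,"ry":0,"rz":-0.181,"hand":0.6},{"tx":0,"ty":0,"tz":0,"rx":0,"ry":0,"rz":-0.181,"hand":0.6},{"tx":0,"ty":0,"tz":0,"rx":0,"ry":0,"rz":-0.181,"hand":0.6},{"tx":0,"ty":0,"tz":0,"rx":0,"ry":0,"rz":-0.181,"hand":0.6},{"tx":0,"ty":0,"tz":0,"rx":0,"ry":0,"rz":-0.181,"hand":0.6},{"tx":0,"ty":0,"tz":0,"rx":0,"ry":0,"rz":-0.181,"hand":0.6},{"tx":0,"ty":0,"tz":0,"rx":0,"ry":0,"rz":-0.181,"hand":0.6},{"tx":0,"ty":0,"tz":0,"rx":0,"ry":0,"rz":-0.18,"hand":0.6}]'
```

```text
t: 16.12
eef_pos: [0.6038, -0.2835, 0.169]
tool_rot: [0.705, 0.709, -0.0, 0.001]
contact_force: [0.3, -0.5, 0.2]
width: 0.0515
finger_force: 0.0
```

```bash
python3 -m jog '[{"tx":0.047,"ty":-0.0215,"tz":0,"rx":0,"ry":0,"rz":0,"hand":0.6},{"tx":0.047,"ty":-0.0215,"tz":0,"rx":0,"ry":0,"rz":0,"hand":0.6},{"tx":0.047,"ty":-0.0215,"tz":0,"rx":0,"ry":0,"rz":0,"hand":0.6},{"tx":0.047,"ty":-0.0215,"tz":0,"rx":0,"ry":0,"rz":0,"hand":0.6},{"tx":0.047,"ty":-0.0215,"tz":0,"rx":0,"ry":0,"rz":0,"hand":0.6},{"tx":0.047,"ty":-0.0215,"tz":0,"rx":0,"ry":0,"rz":0,"hand":0.6},{"tx":0.047,"ty":-0.0215,"tz":0,"rx":0,"ry":0,"rz":0,"hand":0.6},{"tx":0.0455,"ty":-0.021,"tz":0,"rx":0,"ry":0,"rz":0,"hand":0.6},{"tx":0,"ty":0,"tz":0,"rx":0,"ry":0,"rz":0,"hand":0.6},{"tx":0,"ty":0,"tz":0,"rx":0,"ry":0,"rz":0,"hand":0.6}]' 50
python3 - <<'E'
from h import *
w=shot('wrist','w4');o=ctrl.get_obs();print(o['eef_pos'],o['joint_pos'].round(2),proj(w,(.4324,.0913,.08)),proj(w,(.4324,.0913,.003)),proj(w,(.465,.224,.08)))
t=shot('top');m=blobs(t,(12,90,80),(30,255,255),(392,125,452,188),8);P=np.array([plane(t,*q,.012)[:2] for q in cv2.findNonZero(m[1])[:,0].astype(float)])*1000
print('slide',cv2.minAreaRect(P.astype(np.float32)))
E
```

```text
t: 17.38
eef_pos: [0.4331, 0.0908, 0.1681]
tool_rot: [0.707, 0.707, 0.0, 0.001]
contact_force: [-0.6, -0.9, 0.6]
width: 0.0512
finger_force: 0.0
[0.43315504 0.09038857 0.16786016] [ 0.68  0.03 -0.98  1.96  0.03  1.16 -0.32] (np.float64(316.6168693844787), np.float64(199.7713862691223)) (np.float64(317.06088427689014), np.float64(172.46548645901626)) (np.float64(372.62127843653434), np.float64(-19.97839234146096))
slide ((606.2459106445312, -283.80474853515625), (43.442867279052734, 84.56765747070312), 56.160484313964844)
```

View pics/w4.png

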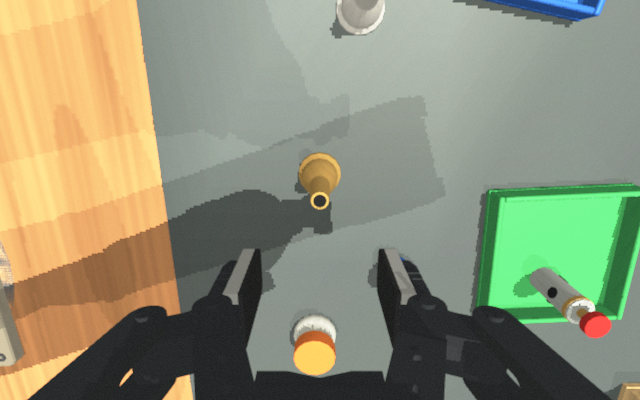

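The slide is measured centred in red at (0.606,−0.284). The wrist view shows the brass mouthpiece's shank top at (320,201), within 3 px of prediction. The silver is at (360,12), the jar at (316,340), and the red piston stands in green (570,300). Descend to the shank and grip.

```bash
python3 -m jog '[{"tx":0,"ty":0,"tz":0.04,"rx":0,"ry":0,"rz":0,"hand":0.6},{"tx":0,"ty":0,"tz":0.04,"rx":0,"ry":0,"rz":0,"hand":0.6},{"tx":0,"ty":0,"tz":0.03,"rx":0,"ry":0,"rz":0,"hand":0.6},{"tx":0,"ty":0,"tz":0.016,"rx":0,"ry":0,"rz":0,"hand":0.6},{"tx":0,"ty":0,"tz":0,"rx":0,"ry":0,"rz":0,"hand":0.4},{"tx":0,"ty":0,"tz":0,"rx":0,"ry":0,"rz":0,"hand":0},{"tx":0,"ty":0,"tz":0,"rx":0,"ry":0,"rz":0,"hand":0},{"tx":0,"ty":0,"tz":0,"rx":0,"ry":0,"rz":0,"hand":0},{"tx":0,"ty":0,"tz":0,"rx":0,"ry":0,"rz":0,"hand":0},{"tx":0,"ty":0,"tz":0,"rx":0,"ry":0,"rz":0,"hand":0},{"tx":0,"ty":0,"tz":0,"rx":0,"ry":0,"rz":0,"hand":0}]' 45
```

```text
t: 18.85
eef_pos: [0.4335, 0.0914, 0.0425]
tool_rot: [0.708, 0.707, 0.001, 0.001]
contact_force: [-1.8, -1.0, 7.9]
width: 0.0137
finger_force: 44.5
```

```bash
python3 -m jog '[{"tx":0,"ty":0,"tz":-0.02,"rx":0,"ry":0,"rz":0,"hand":0},{"tx":0,"ty":0,"tz":-0.03,"rx":0,"ry":0,"rz":0,"hand":0},{"tx":0,"ty":0,"tz":-0.03,"rx":0,"ry":0,"rz":0,"hand":0},{"tx":0,"ty":0,"tz":-0.02,"rx":0,"ry":0,"rz":0,"hand":0},{"tx":0.022,"ty":0.019,"tz":0,"rx":0,"ry":0,"rz":0,"hand":0},{"tx":0.03,"ty":0.027,"tz":0,"rx":0,"ry":0,"rz":0,"hand":0},{"tx":0.034,"ty":0.03,"tz":0,"rx":0,"ry":0,"rz":0,"hand":0},{"tx":0.034,"ty":0.03,"tz":0,"rx":0,"ry":0,"rz":0,"hand":0},{"tx":0.03,"ty":0.027,"tz":0,"rx":0,"ry":0,"rz":0,"hand":0},{"tx":0.022,"ty":0.019,"tz":0,"rx":0,"ry":0,"rz":0,"hand":0},{"tx":0,"ty":0,"tz":0,"rx":0,"ry":0,"rz":0,"hand":0},{"tx":0,"ty":0,"tz":0,"rx":0,"ry":0,"rz":0,"hand":0}]'
python3 - <<'E'
from h import *
o=ctrl.get_obs();print(o['joint_pos'].round(2))
s=shot('side');t=shot('top');cv2.imwrite('pics/l2.png',cv2.resize(s['pixels'][30:180,230:400],(680,600))[:,:,::-1])
E
```

```text
t: 20.35
eef_pos: [0.5845, 0.2627, 0.1414]
tool_rot: [0.708, 0.707, -0.0, 0.0]
contact_force: [0.0, -0.2, -1.4]
width: 0.0139
finger_force: 44.4
[ 0.15  0.6  -0.91  1.49  0.48  1.29 -0.81]
```

View pics/l2.png

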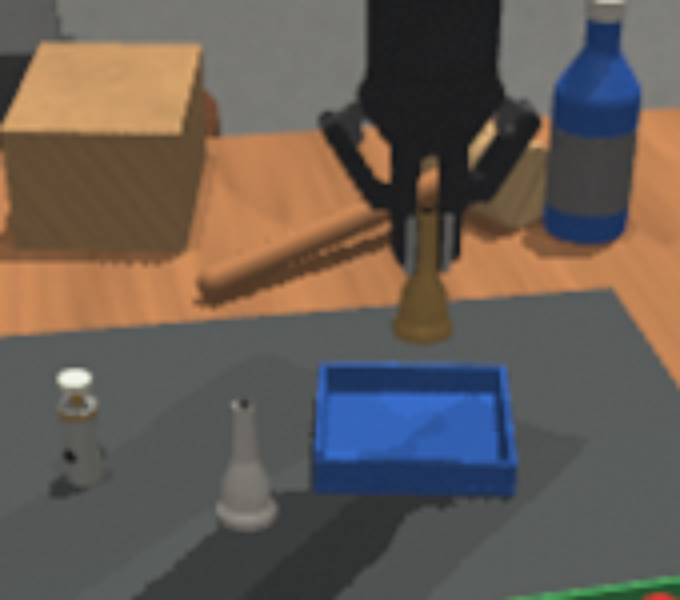

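The brass mouthpiece hangs upright in the gripper (422,310) over the blue tray (415,430). The silver stands at (245,480) and the white piston at (80,430). Lower it to contact (TCP 0.0475).

```bash
python3 -m jog '[{"tx":0,"ty":0,"tz":0.025,"rx":0,"ry":0,"rz":0,"hand":0},{"tx":0,"ty":0,"tz":0.03,"rx":0,"ry":0,"rz":0,"hand":0},{"tx":0,"ty":0,"tz":0.02,"rx":0,"ry":0,"rz":0,"hand":0},{"tx":0,"ty":0,"tz":0.01,"rx":0,"ry":0,"rz":0,"hand":0},{"tx":0,"ty":0,"tz":0.004,"rx":0,"ry":0,"rz":0,"hand":0},{"tx":0,"ty":0,"tz":0.003,"rx":0,"ry":0,"rz":0,"hand":0},{"tx":0,"ty":0,"tz":0.001,"rx":0,"ry":0,"rz":0,"hand":0},{"tx":0,"ty":0,"tz":0,"rx":0,"ry":0,"rz":0,"hand":0}]'
```

```text
t: 21.45
eef_pos: [0.5849, 0.2634, 0.0487]
tool_rot: [0.707, 0.707, 0.0, 0.0]
contact_force: [-0.3, -0.3, -1.9]
width: 0.014
finger_force: 44.4
```

```bash
python3 -m jog '[{"tx":0,"ty":0,"tz":0.001,"rx":0,"ry":0,"rz":0,"hand":0},{"tx":0,"ty":0,"tz":0.001,"rx":0,"ry":0,"rz":0,"hand":0},{"tx":0,"ty":0,"tz":0,"rx":0,"ry":0,"rz":0,"hand":0}]'
python3 -m jog '[{"tx":0,"ty":0,"tz":0,"rx":0,"ry":0,"rz":0,"hand":0.25},{"tx":0,"ty":0,"tz":0,"rx":0,"ry":0,"rz":0,"hand":0.35},{"tx":0,"ty":0,"tz":0,"rx":0,"ry":0,"rz":0,"hand":0.5},{"tx":0,"ty":0,"tz":0,"rx":0,"ry":0,"rz":0,"hand":0.6},{"tx":0,"ty":0,"tz":-0.02,"rx":0,"ry":0,"rz":0,"hand":0.6},{"tx":0,"ty":0,"tz":-0.04,"rx":0,"ry":0,"rz":0,"hand":0.6},{"tx":0,"ty":0,"tz":-0.06,"rx":0,"ry":0,"rz":0,"hand":0.6},{"tx":-0.02,"ty":-0.06,"tz":0,"rx":0,"ry":0,"rz":0,"hand":0.6},{"tx":-0.019,"ty":-0.06,"tz":0,"rx":0,"ry":0,"rz":0,"hand":0.6},{"tx":0,"ty":0,"tz":0,"rx":0,"ry":0,"rz":0,"hand":0.6},{"tx":0,"ty":0,"tz":0,"rx":0,"ry":0,"rz":0,"hand":0.6}]'
python3 - <<'E'
from h import *
w=shot('wrist','w5');o=ctrl.get_obs();print(o['eef_pos'],o['joint_pos'].round(2))
g=cv2.cvtColor(w['pixels'],cv2.COLOR_RGB2GRAY)
print(proj(w,(.4645,.224,.08)),blobs(w,(0,0,150),(180,40,255),(270,140,380,240),20)[0])
cv2.imwrite('pics/w5c.png',w['pixels'][:,:,::-1])
E
```

```text
t: 21.82
eef_pos: [0.5851, 0.2635, 0.0476]
tool_rot: [0.707, 0.707, 0.0, 0.0]
contact_force: [-2.6, -1.4, 10.0]
width: 0.014
finger_force: 45.7
t: 23.2
eef_pos: [0.4668, 0.2247, 0.1678]
tool_rot: [0.708, 0.707, 0.001, 0.001]
contact_force: [-0.3, 1.1, -0.3]
width: 0.0512
finger_force: 0.0
[0.46717094 0.22505746 0.16758699] [ 0.38  0.3  -1.06  1.78  0.28  1.22 -0.75]
(np.float64(314.06966841755036), np.float64(201.7508210626675)) [(array([305.5, 168.5]), [270, 140, 69, 72, 2565]), (array([358. , 144.1]), [348, 140, 18, 12, 92]), (array([369.8, 178.1]), [358, 151, 22, 56, 294]), (array([376.5, 236.8]), [372, 233, 8, 7, 36])]
```

View pics/w5.png

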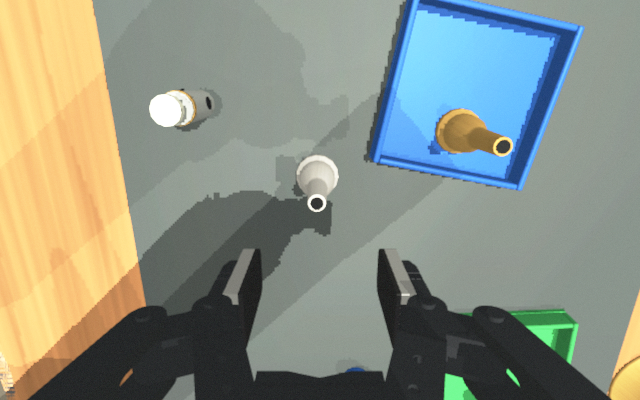

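The wrist view shows the brass standing in the blue tray (460,130). The silver shank top is at (317,203), centred under the tool, and the white piston is at (170,107). Grip the silver.

```bash
python3 -m jog '[{"tx":0,"ty":0,"tz":0.04,"rx":0,"ry":0,"rz":0,"hand":0.6},{"tx":0,"ty":0,"tz":0.04,"rx":0,"ry":0,"rz":0,"hand":0.6},{"tx":0,"ty":0,"tz":0.03,"rx":0,"ry":0,"rz":0,"hand":0.6},{"tx":0,"ty":0,"tz":0.015,"rx":0,"ry":0,"rz":0,"hand":0.6},{"tx":0,"ty":0,"tz":0,"rx":0,"ry":0,"rz":0,"hand":0.4},{"tx":0,"ty":0,"tz":0,"rx":0,"ry":0,"rz":0,"hand":0},{"tx":0,"ty":0,"tz":0,"rx":0,"ry":0,"rz":0,"hand":0},{"tx":0,"ty":0,"tz":0,"rx":0,"ry":0,"rz":0,"hand":0},{"tx":0,"ty":0,"tz":0,"rx":0,"ry":0,"rz":0,"hand":0},{"tx":0,"ty":0,"tz":0,"rx":0,"ry":0,"rz":0,"hand":0},{"tx":0,"ty":0,"tz":0,"rx":0,"ry":0,"rz":0,"hand":0}]' 45
```

```text
t: 24.62
eef_pos: [0.4666, 0.2252, 0.0423]
tool_rot: [0.707, 0.707, 0.001, 0.0]
contact_force: [-0.8, 0.1, 6.7]
width: 0.0143
finger_force: 44.2
```

```bash
python3 -m jog '[{"tx":0,"ty":0,"tz":-0.02,"rx":0,"ry":0,"rz":0,"hand":0},{"tx":0,"ty":0,"tz":-0.035,"rx":0,"ry":0,"rz":0,"hand":0},{"tx":0,"ty":0,"tz":-0.035,"rx":0,"ry":0,"rz":0,"hand":0},{"tx":0,"ty":0,"tz":-0.03,"rx":0,"ry":0,"rz":0,"hand":0},{"tx":0.015,"ty":0.018,"tz":0,"rx":0,"ry":0,"rz":0,"hand":0},{"tx":0.025,"ty":0.032,"tz":0,"rx":0,"ry":0,"rz":0,"hand":0},{"tx":0.025,"ty":0.032,"tz":0,"rx":0,"ry":0,"rz":0,"hand":0},{"tx":0.019,"ty":0.024,"tz":0,"rx":0,"ry":0,"rz":0,"hand":0},{"tx":0.01,"ty":0.012,"tz":0,"rx":0,"ry":0,"rz":0,"hand":0},{"tx":0,"ty":0,"tz":0,"rx":0,"ry":0,"rz":0,"hand":0},{"tx":0,"ty":0,"tz":0,"rx":0,"ry":0,"rz":0,"hand":0}]'
python3 -m jog '[{"tx":0,"ty":0,"tz":0.03,"rx":0,"ry":0,"rz":0,"hand":0},{"tx":0,"ty":0,"tz":0.04,"rx":0,"ry":0,"rz":0,"hand":0},{"tx":0,"ty":0,"tz":0.025,"rx":0,"ry":0,"rz":0,"hand":0},{"tx":0,"ty":0,"tz":0.01,"rx":0,"ry":0,"rz":0,"hand":0},{"tx":0,"ty":0,"tz":0.005,"rx":0,"ry":0,"rz":0,"hand":0},{"tx":0,"ty":0,"tz":0.002,"rx":0,"ry":0,"rz":0,"hand":0},{"tx":0,"ty":0,"tz":0,"rx":0,"ry":0,"rz":0,"hand":0}]'
```

```text
t: 26.0
eef_pos: [0.5835, 0.3181, 0.1619]
tool_rot: [0.707, 0.707, -0.0, 0.0]
contact_force: [-0.0, 0.4, -0.2]
width: 0.0141
finger_force: 44.4
t: 26.88
eef_pos: [0.5842, 0.3188, 0.0501]
tool_rot: [0.707, 0.707, 0.0, 0.0]
contact_force: [0.1, -0.4, -1.7]
width: 0.014
finger_force: 44.5
```

```bash
python3 -m jog '[{"tx":0,"ty":0,"tz":0.0015,"rx":0,"ry":0,"rz":0,"hand":0},{"tx":0,"ty":0,"tz":0.001,"rx":0,"ry":0,"rz":0,"hand":0},{"tx":0,"ty":0,"tz":0.0005,"rx":0,"ry":0,"rz":0,"hand":0},{"tx":0,"ty":0,"tz":0,"rx":0,"ry":0,"rz":0,"hand":0}]'
python3 -m jog '[{"tx":0,"ty":0,"tz":0,"rx":0,"ry":0,"rz":0,"hand":0.25},{"tx":0,"ty":0,"tz":0,"rx":0,"ry":0,"rz":0,"hand":0.35},{"tx":0,"ty":0,"tz":0,"rx":0,"ry":0,"rz":0,"hand":0.5},{"tx":0,"ty":0,"tz":0,"rx":0,"ry":0,"rz":0,"hand":0.6},{"tx":0,"ty":0,"tz":-0.02,"rx":0,"ry":0,"rz":0,"hand":0.6},{"tx":0,"ty":0,"tz":-0.04,"rx":0,"ry":0,"rz":0,"hand":0.6},{"tx":0,"ty":0,"tz":-0.06,"rx":0,"ry":0,"rz":0,"hand":0.6},{"tx":-0.008,"ty":-0.055,"tz":0,"rx":0,"ry":0,"rz":0,"hand":0.6},{"tx":-0.008,"ty":-0.055,"tz":0,"rx":0,"ry":0,"rz":0,"hand":0.6},{"tx":-0.008,"ty":-0.055,"tz":0,"rx":0,"ry":0,"rz":0,"hand":0.6},{"tx":-0.008,"ty":-0.0535,"tz":0,"rx":0,"ry":0,"rz":0,"hand":0.6},{"tx":0,"ty":0,"tz":0,"rx":0,"ry":0,"rz":0,"hand":0.6}]'
python3 -m jog '[{"tx":0,"ty":0,"tz":0,"rx":0,"ry":0,"rz":0,"hand":0.6}]'
python3 - <<'E'
from h import *
w=shot('wrist','w6');o=ctrl.get_obs();print(o['eef_pos'],o['joint_pos'].round(2))
b=blobs(w,(0,0,190),(180,40,255),(250,140,390,250),100)[0];print(b,[plane(w,*q[0],.073) for q in b],proj(w,(.3656,.287,.073)))
E
```

```text
t: 27.38
eef_pos: [0.5841, 0.319, 0.0475]
tool_rot: [0.707, 0.707, 0.0, 0.0]
contact_force: [-2.7, -2.3, 7.6]
width: 0.0142
finger_force: 45.4
t: 28.88
eef_pos: [0.3626, 0.2866, 0.1671]
tool_rot: [0.706, 0.708, -0.0, 0.003]
contact_force: [1.3, -0.4, 0.0]
width: 0.0513
finger_force: 0.0
t: 29.0
eef_pos: [0.3663, 0.2869, 0.1674]
tool_rot: [0.708, 0.707, 0.001, 0.001]
contact_force: [0.4, 0.4, -0.9]
width: 0.0513
finger_force: 0.0
[0.36648978 0.28702226 0.16713579] [ 0.36  0.16 -1.18  1.91  0.16  1.18 -0.88]
[(array([319.8, 196.2]), [305, 178, 30, 37, 837])] [array([0.36798052, 0.28800971, 0.073     ])] (np.float64(316.42322287738205), np.float64(197.57311549284768))
```

View pics/w6.png

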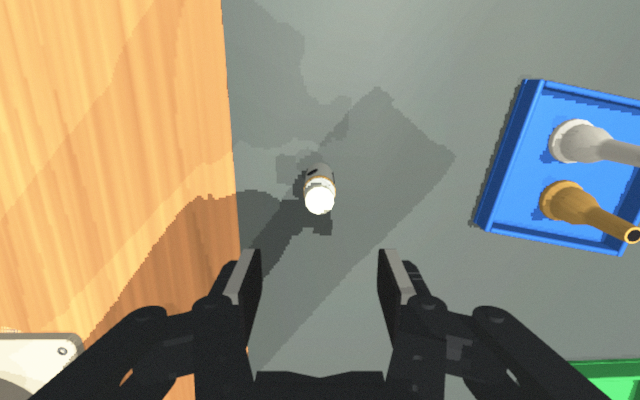

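Both mouthpieces stand in the blue tray, silver at (575,140) and brass at (565,200). The white button is at (320,196), centred under the tool. Grip it.

```bash
python3 -m jog '[{"tx":0,"ty":0,"tz":0.04,"rx":0,"ry":0,"rz":0,"hand":0.6},{"tx":0,"ty":0,"tz":0.04,"rx":0,"ry":0,"rz":0,"hand":0.6},{"tx":0,"ty":0,"tz":0.04,"rx":0,"ry":0,"rz":0,"hand":0.6},{"tx":0,"ty":0,"tz":0.025,"rx":0,"ry":0,"rz":0,"hand":0.6},{"tx":0,"ty":0,"tz":0.01,"rx":0,"ry":0,"rz":0,"hand":0.6},{"tx":0,"ty":0,"tz":0,"rx":0,"ry":0,"rz":0,"hand":0.6},{"tx":0,"ty":0,"tz":0,"rx":0,"ry":0,"rz":0,"hand":0},{"tx":0,"ty":0,"tz":0,"rx":0,"ry":0,"rz":0,"hand":0},{"tx":0,"ty":0,"tz":0,"rx":0,"ry":0,"rz":0,"hand":0},{"tx":0,"ty":0,"tz":0,"rx":0,"ry":0,"rz":0,"hand":0},{"tx":0,"ty":0,"tz":0,"rx":0,"ry":0,"rz":0,"hand":0},{"tx":0,"ty":0,"tz":0,"rx":0,"ry":0,"rz":0,"hand":0}]' 50
```

```text
t: 30.55
eef_pos: [0.3662, 0.2873, 0.0123]
tool_rot: [0.708, 0.707, 0.001, 0.0]
contact_force: [0.1, -0.9, 7.4]
width: 0.0228
finger_force: 48.7
```

```bash
python3 -m jog '[{"tx":0,"ty":0,"tz":-0.02,"rx":0,"ry":0,"rz":0,"hand":0},{"tx":0,"ty":0,"tz":-0.04,"rx":0,"ry":0,"rz":0,"hand":0},{"tx":0,"ty":0,"tz":-0.04,"rx":0,"ry":0,"rz":0,"hand":0},{"tx":0,"ty":0,"tz":-0.04,"rx":0,"ry":0,"rz":0,"hand":0},{"tx":-0.025,"ty":0.03,"tz":0,"rx":0,"ry":0,"rz":0,"hand":0},{"tx":-0.034,"ty":0.04,"tz":0,"rx":0,"ry":0,"rz":0,"hand":0},{"tx":-0.034,"ty":0.04,"tz":0,"rx":0,"ry":0,"rz":0,"hand":0},{"tx":-0.034,"ty":0.04,"tz":0,"rx":0,"ry":0,"rz":0,"hand":0},{"tx":-0.034,"ty":0.04,"tz":0,"rx":0,"ry":0,"rz":0,"hand":0},{"tx":-0.034,"ty":0.04,"tz":0,"rx":0,"ry":0,"rz":0,"hand":0},{"tx":-0.03,"ty":0.034,"tz":0,"rx":0,"ry":0,"rz":0,"hand":0},{"tx":-0.02,"ty":0.023,"tz":0,"rx":0,"ry":0,"rz":0,"hand":0}]'
python3 -m jog '[{"tx":0,"ty":0,"tz":0,"rx":0,"ry":0,"rz":0,"hand":0},{"tx":0,"ty":0,"tz":0,"rx":0,"ry":0,"rz":0,"hand":0}]'
```

```text
t: 32.05
eef_pos: [0.6535, 0.039, 0.1513]
tool_rot: [0.708, 0.706, -0.0, 0.0]
contact_force: [0.0, -0.2, -0.5]
width: 0.0226
finger_force: 49.2
t: 32.3
eef_pos: [0.6516, 0.0424, 0.1515]
tool_rot: [0.707, 0.707, 0.0, -0.0]
contact_force: [0.1, 0.5, -0.9]
width: 0.0224
finger_force: 49.3
```

```bash
python3 -m jog '[{"tx":0,"ty":0,"tz":0.03,"rx":0,"ry":0,"rz":0,"hand":0},{"tx":0,"ty":0,"tz":0.04,"rx":0,"ry":0,"rz":0,"hand":0},{"tx":0,"ty":0,"tz":0.03,"rx":0,"ry":0,"rz":0,"hand":0},{"tx":0,"ty":0,"tz":0.02,"rx":0,"ry":0,"rz":0,"hand":0},{"tx":0,"ty":0,"tz":0.008,"rx":0,"ry":0,"rz":0,"hand":0},{"tx":0,"ty":0,"tz":0.003,"rx":0,"ry":0,"rz":0,"hand":0},{"tx":0,"ty":0,"tz":0.002,"rx":0,"ry":0,"rz":0,"hand":0},{"tx":0,"ty":0,"tz":0.001,"rx":0,"ry":0,"rz":0,"hand":0},{"tx":0,"ty":0,"tz":0.0005,"rx":0,"ry":0,"rz":0,"hand":0},{"tx":0,"ty":0,"tz":0,"rx":0,"ry":0,"rz":0,"hand":0}]'
```

```text
t: 33.55
eef_pos: [0.6525, 0.0415, 0.0175]
tool_rot: [0.708, 0.707, 0.0, 0.0]
contact_force: [-1.9, -0.8, 4.1]
width: 0.0226
finger_force: 49.5
```

Contact as expected. Release, rise and back off for a final look.

```bash
python3 -m jog '[{"tx":0,"ty":0,"tz":0,"rx":0,"ry":0,"rz":0,"hand":0.35},{"tx":0,"ty":0,"tz":0,"rx":0,"ry":0,"rz":0,"hand":0.45},{"tx":0,"ty":0,"tz":0,"rx":0,"ry":0,"rz":0,"hand":0.55},{"tx":0,"ty":0,"tz":0,"rx":0,"ry":0,"rz":0,"hand":0.6},{"tx":0,"ty":0,"tz":-0.02,"rx":0,"ry":0,"rz":0,"hand":0.6},{"tx":0,"ty":0,"tz":-0.04,"rx":0,"ry":0,"rz":0,"hand":0.6},{"tx":0,"ty":0,"tz":-0.05,"rx":0,"ry":0,"rz":0,"hand":0.6},{"tx":0,"ty":0,"tz":-0.05,"rx":0,"ry":0,"rz":0,"hand":0.6},{"tx":0,"ty":-0.05,"tz":-0.02,"rx":0,"ry":0,"rz":0,"hand":0.6},{"tx":0,"ty":-0.05,"tz":-0.01,"rx":0,"ry":0,"rz":0,"hand":0.6},{"tx":0,"ty":-0.05,"tz":0,"rx":0,"ry":0,"rz":0,"hand":0.6},{"tx":0,"ty":-0.04,"tz":0,"rx":0,"ry":0,"rz":0,"hand":0.6}]'
python3 -m jog '[{"tx":0,"ty":0,"tz":0,"rx":0,"ry":0,"rz":0,"hand":0.6},{"tx":0,"ty":0,"tz":0,"rx":0,"ry":0,"rz":0,"hand":0.6}]'
python3 - <<'E'
from h import *
s=shot('side');t=shot('top')
a=cv2.resize(s['pixels'][90:370,180:500],(640,560));cv2.imwrite('pics/f.png',a[:,:,::-1])
W=(0,0,170),(180,60,255)
print('white',[plane(t,*q[0],.078) for q in blobs(t,*W,(288,119,340,170))[0]],'red',[plane(t,*q[0],.078) for q in blobs(t,(0,150,100),(6,255,255),(288,119,340,170))[0]])
E
```

```text
t: 35.05
eef_pos: [0.4606, 0.0423, 0.2074]
tool_rot: [0.707, 0.707, -0.0, 0.001]
contact_force: [-0.8, -0.1, 1.6]
width: 0.0509
finger_force: 0.0
t: 35.3
eef_pos: [0.4629, 0.0415, 0.2078]
tool_rot: [0.708, 0.707, 0.0, 0.001]
contact_force: [1.8, -0.1, -0.6]
width: 0.0512
finger_force: 0.0
white [array([0.6521009 , 0.04162393, 0.078     ])] red [array([ 0.64975357, -0.01248736,  0.078     ])]
```

View pics/f.png

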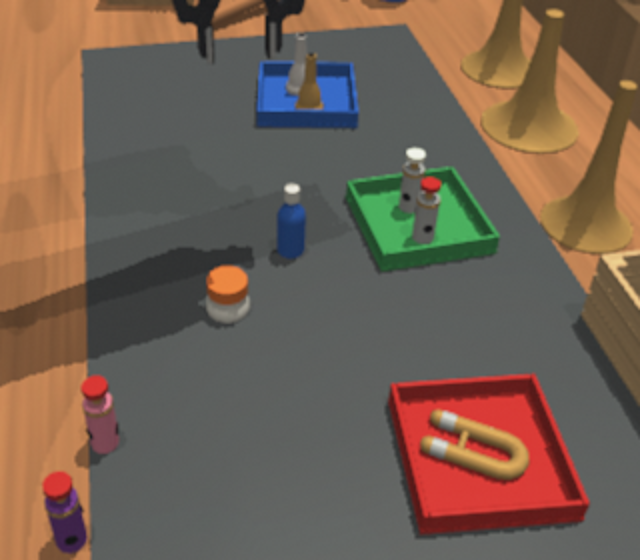

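The final view shows the mouthpieces upright in blue (305,75), the pistons upright in green (415,195), and the slide flat in red (475,445). The bottle, jar and decoys are undisturbed and the gripper is clear.

```bash
python3 -c "
from rig import ticket
print(ticket.sign_off())"
```

```text
the job is handed in; nothing more can be done
None
```

I sorted all five parts into their trays and handed the job in at about 35 s on the robot's clock; the sign-off gave no verdict, but the last camera view showed every part placed as asked and the bottle, jar and look-alikes undisturbed.

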